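Hold a spice-rack strip in its corner for screwing

ROBOT

A 6-joint arm with a two-finger parallel gripper is mounted at the origin on a cart in front of the work surface, level with it; the furniture and walls round the work are solid. World frame = base frame: x ahead of the robot, y to its left, z up, the work surface at z = 0. Lengths are in m, angles in rad, forces in N, time in s.
With the tool pointing down it reaches from about 0.375 to 0.925 m from the base axis. Payload 5.7 kg.
Tool frame: the origin (TCP) lies at the very end of the fingers, on their centre line; the grasp point (between the pads) lies 19 mm behind it; z points along the fingers, x is the direction in which the jaws open and shut, and the axes are right-handed (so a half turn about z gives the same grasp; the last joint's range is limited). The gripper opens to 88 mm and grips with 3 to 60 N. Pads are 20 mm wide; open, the fingers measure 115 mm over their backs; the gripper's body (75 mm by 178 mm) begins 61 mm behind the grasp point.
Start: joints at [-1.372, 0.359, 1.51, -0, 1.272, -0.115], TCP at [0.185, -0.571, 0.2] pointing down, gripper open.
Joint ranges: [-2.97, 2.97], [-1.01, 2.36], [0.21, 2.38], [-0.96, 4.11], [0.2, 2.71], [-2.98, 2.98]. Speed limits (rad/s): [2.39, 2.39, 3.14, 3.14, 3.14, 3.14].

INTERFACE

Orientations are given as [roll, pitch, yaw] about the fixed x, y, z axes, in that order (R = Rz(yaw) Ry(pitch) Rx(roll)).
In Python, from cell import env gives the robot as it stands.
- The arm moves only by the tool servo_tool, never from a script. Its arguments are lists of equal length, an entry for each row: "travel": the shift along the tool's x, y, z in mm, a list of three; "turn": the turn about the tool's z in degrees. A call has 1 to 12 rows; each row is the pose to reach, as a shift and turn from the pose measured when the call began, along the tool's axes at that moment; what a row does not reach only later rows make up. A row lasts 1/8 s, in which the tool goes at most 62.5 mm and 10.7 degrees, less where a joint would pass 70% of its speed; a pose out of reach is approached as far as the arm can. A call with a gripper value outside its range is refused whole. "fingers" is the gripper command: -1 is shut, 1 is fully open, values between are in proportion, set as the call begins (left out, the last holds). The fingers move at their own pace and stop on an object; "newtons" is the grip in N (left out, the last holds). Time passes only in rows, so rows that repeat a pose let the fingers close. It gives the time, the measured TCP pose, the force and the opening at its end, in the units of the state.
- env.read_state(): the state, without advancing time (a new reading comes with each control period).
- env.read_camera(name): name is "scene" or "top" or "wrist"; returns a dict with "image" (400x640x3 uint8, red, green, blue), "fx", "fy", "cx", "cy" (pixels), "k1" (the pictures are not rectified: a ray, as slopes to the right and down, at radius r is drawn at 1 + k1 r^2 times it, then the intrinsics apply), "rvec" (rotation vector, rad) and "tvec" (3), from world to camera coordinates, as OpenCV has them; the wrist camera has in their place "T_tool_cam" (4x4, takes a point from camera to tool coordinates, whose origin is the TCP and whose axes are the tool frame's). Camera axes: x right, y down, z forward; pixel columns grow to the right and rows downward; lengths in m; the calibration is good to about 2 mm. A picture is of the moment at which its call begins: read the wrist's pose just before it. There is no depth.
- env.close_job(): hands the job in, once; it reports no verdict.
Trained networks look in the newest picture that a camera, given by its name, has taken for a name from the list of things; names that differ only in an ending like _2 or _b are one class to them, and where a whole thing is asked for, a point or a joint stands for the part that bears it (a point fixed in the world has none). Each returns a list of dicts, best first, with "score" (0 to 1); they miss things now and then, are a little off and sometimes report something else, mostly with a low value. They report only what shows in the picture. A call takes as long as a camera call. They do not tell look-alikes from the thing itself.
- env.find_in(camera, target): "bbox" ([left, top, right, bottom] in pixels, round what is visible of it).
- env.trace(camera, target): "mask" (400x640 bool, what is visible of it) and "bbox" ([left, top, right, bottom] in pixels, round what is visible of it).
- env.place_of(camera, target): "position" ([row, column] in pixels: a listed point, or the origin of a listed thing).
The state is a dict: "t": time; "joint_positions": joint angles; "dq": joint speeds; "joint_torque": joint torques, N m; "tcp_pos": TCP position; "orientation": TCP orientation; "wrist_force": force on the tool from outside, world axes, zero at the start; "ft_torque": the same for the moment, N m; "width": finger opening in m.
Only numpy, scipy, OpenCV 4.12 (cv2) and the standard library are available. Lean on these libraries where they do the work, as an engineer would, in place of code of your own. Each camera call takes 0.05 s, during which the arm holds its last target.

TASK

The loose bevelled strip of the small wooden spice rack is about to be screwed in, so first lift out the spice jar that stands in the way between the strip and the rack's rear rail, and set it down gently, upright, wholly on the marble slab and let go of it. Then bring the strip home, flush along the rear rail, flat on the rack's floor and with its end touching the end cheek, and press it firmly into the rail and the floor at once with one diagonal push; finish while still holding that push. Leave the other spice jar and the tub where they are.

Things in the scene. Friction and masses are not known exactly. Their poses are not given: they have to be found in the camera images.
- rack: Small wooden spice rack being assembled, fixed to the worktop; its own place and yaw vary. Origin under the centre of its footprint, at worktop height; +x points to the rear rail (away from the robot), +y along the rail towards the end cheek (robot's left), z up. Footprint 190 (x) x 280 (y) mm. The fixed wooden surfaces are rigid.
- rack_floor: Floor board of the rack, 190 x 280 x 12 mm on 6 mm feet, fixed; its top is 18 mm above the worktop. Same origin and axes as the rack.
- rack_rail: Rear rail (the fence), 14 mm thick, 280 mm long, fixed; inner face at rack x = +81 mm, top 68 mm above the worktop. Same origin and axes as the rack.
- rack_cheek: End cheek (the stop block) at the rack's +y end, 12 mm thick, fixed; inner face at rack y = +128 mm, top 68 mm above the worktop; the rack is open at its -y end and at its front. Same origin and axes as the rack.
- rack_corner (a point): The inside corner where floor top, rail inner face and cheek inner face meet: rack (81, 128, 18) mm. With the strip home in it, the strip's origin is at rack (58.5, 38, 18) mm, axes parallel.
- strip: Loose wooden strip, 45 deep (x) x 180 long (y) x 40 high mm, about 0.25 kg, lying on the rack floor; smooth (friction about 0.3), slides when pushed. Origin at the centre of its underside; the +x side is the upright back that goes to the rail. Front: upright for the lowest 18 mm, then a 45 degree bevel from (x -22.5, z 18) up and back to (x -0.5, z 40) mm; flat top behind.
- jar: The spice jar to be moved: glass with a screw cap, 45 mm diameter, 106 mm high, 0.11 kg, stands in the rack between strip and rail. Origin at the centre of its underside. Cap radius 22 mm, cap from 85 to 106 mm height.
- slab: Marble serving slab, 130 (x) x 260 (y) x 14 mm, fixed, flat top 14 mm above the worktop. Origin at the centre of its underside; y along its length.
- other_jar: The other spice jar, same size, standing on the slab towards its middle or one end; to be left alone. Origin at the centre of its underside.
- tub: Small yoghurt tub, 72 mm diameter, 72 mm high, behind the work; to be left alone. Origin at the centre of its underside.
There are look-alikes about, which are no part of the job. Leave any red or yellow look-alike of the jar alone.

How it is judged:
By the outcome, as a careful person would: the job done as asked, in the order asked, and still so for the second after the job is handed in, while the arm keeps its last pose, push and grip.
It also fails if it takes over 72 s, if anything falls off the work surface, if the arm or the gripper's body presses on something with over 40 N, if the wrist force passes 120 N, or if a joint passes its speed limit or range.

## Working session

There is one attempt and no reset: what is moved stays moved. The work goes in short steps, Python scripts to look and compute and a tool call to move; the robot and the scene stay as the last step left them, time stands still between calls to the robot, and variables do not carry over. Pictures are saved under pics/ and viewed, and the job is handed in when it is done.

Besides the shell and the picture viewer there is one more tool, called after "Emit:" as name(argument=value, ...) on one line, values as JSON. servo_tool: Moves the arm, as the interface text tells. Its arguments: {"type":"object","properties":{"travel":{"type":"array"},"turn":{"type":"array"},"fingers":{"type":"number"},"newtons":{"type":"number"}},"required":["travel","turn"]}

```bash
ls; mkdir -p pics; python3 - <<'E'
from cell import env
import cv2
print(env.read_state())
for n in("scene","top"):
    c=env.read_camera(n); cv2.imwrite(f"pics/{n}0.png",c["image"][:,:,::-1])
    print(n,{k:v for k,v in c.items() if k!="image"})
    for t in("jar","other_jar","strip","rack","slab","rack_corner","tub"):
        print(t,[(round(d["score"],2),[round(x) for x in d["bbox"]]) for d in env.find_in(n,t)] if t!="rack_corner" else "", [(round(d["score"],2),[round(x) for x in d["position"]]) for d in env.place_of(n,t)])
E
```

```text
pics
{'t': 0.0, 'joint_positions': array([-1.37208692e+00,  3.59452150e-01,  1.51142184e+00, -4.45969995e-06,
        1.27250753e+00, -1.15149982e-01]), 'dq': array([ 0.00118078, -0.00060077, -0.00166364,  0.0005849 ,  0.00108462,
       -0.00102764]), 'joint_torque': array([-4.94410924e-03, -5.15385711e+01, -2.70718235e+01,  6.68957178e-02,
        3.45403177e-02, -1.12783937e-04]), 'tcp_pos': array([ 0.18505675, -0.56998227,  0.19934514]), 'orientation': array([-3.14139135e+00,  1.77751528e-03, -1.25693544e+00]), 'wrist_force': array([-0.01031154, -0.42442381,  0.3984268 ]), 'ft_torque': array([0.06861042, 0.00985689, 0.03122749]), 'width': 0.08741140629803859}
scene {'fx': 373.4339604943572, 'fy': 373.4339604943572, 'cx': 319.30983031348126, 'cy': 197.79646542342604, 'k1': -0.054308612969140226, 'rvec': array([ 0.56121033, -2.77116778,  0.97807835]), 'tvec': array([0.54013279, 0.25679971, 0.82717933])}
jar [(0.83, [272, 151, 290, 188]), (0.76, [332, 138, 348, 173]), (0.67, [360, 98, 381, 134])] [(0.9, [131, 368]), (0.8, [184, 285]), (0.59, [172, 339])]
other_jar [(0.55, [284, 257,
[... 564 characters left out ...]
02396, 'rvec': array([ 2.12846404, -2.13547341,  0.19067952]), 'tvec': array([-0.0359009 ,  0.62856476,  1.43079935])}
jar [(0.69, [339, 151, 354, 172]), (0.51, [434, 198, 457, 214]), (0.49, [370, 193, 387, 214])] [(0.84, [169, 345]), (0.82, [208, 441]), (0.79, [204, 376]), (0.72, [211, 322])]
other_jar [(0.63, [249, 208, 265, 227])] [(0.61, [220, 259])]
strip [(0.68, [346, 216, 401, 245]), (0.47, [214, 197, 297, 242])] [(0.63, [228, 375])]
rack [(0.72, [321, 181, 418, 263])] [(0.66, [224, 368])]
slab [(0.95, [212, 199, 297, 241]), (0.55, [325, 187, 418, 265])] [(0.58, [221, 256])]
rack_corner  [(0.94, [213, 324]), (0.37, [225, 365]), (0.35, [225, 372])]
tub [(0.57, [303, 146, 323, 168])] []
```

```bash
python3 - <<'E'
import cv2
a=cv2.imread("pics/scene0.png");b=cv2.imread("pics/top0.png")
cv2.imwrite("pics/s_c.png",cv2.resize(a[80:380,210:470],None,fx=2,fy=2,interpolation=cv2.INTER_CUBIC))
cv2.imwrite("pics/t_c.png",cv2.resize(b[130:280,200:470],None,fx=2.9,fy=2.9,interpolation=cv2.INTER_CUBIC))
E
```

```text
(no output)
```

View pics/s_c.png

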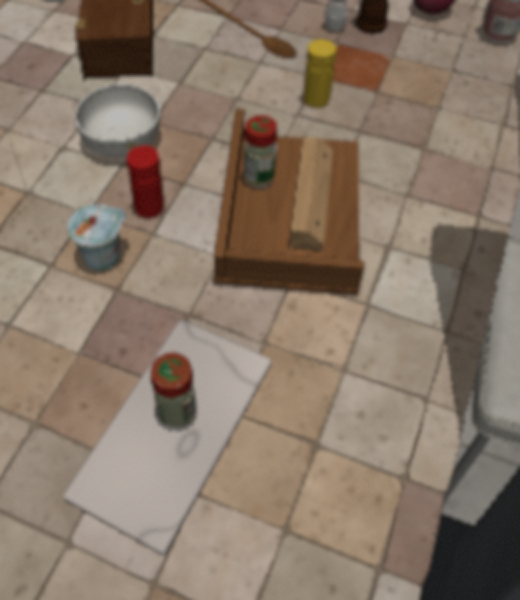

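View pics/t_c.png

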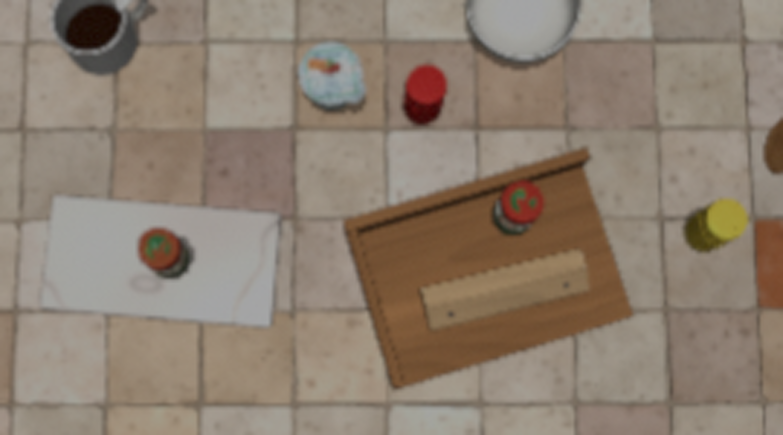

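View pics/scene0.png

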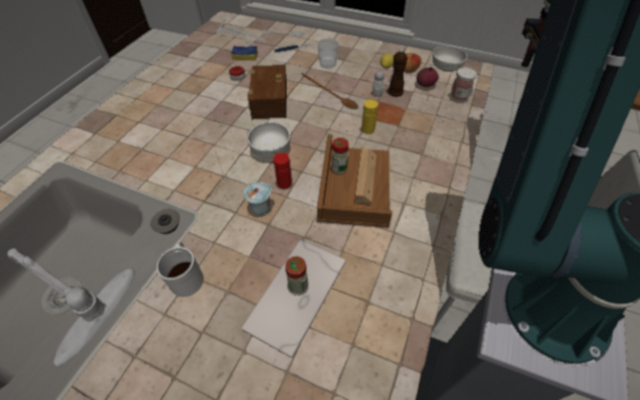

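The jar to move is the one in the rack (scene ~(340,155), top ~(376,204)). Things it could be mistaken for:
- the slab jar: scene (296,275), top (257,217)
- the red shaker: scene (283,170), top (346,160)
- the yellow shaker: scene (370,117), top (445,205)

I'll measure it now.

```bash
cat > h.py <<'E'
import numpy as np,cv2
from cell import env
from scipy.optimize import least_squares
from scipy.spatial.transform import Rotation as Ro
def cam(n):
    st=env.read_state() if n=="wrist" else None
    c=env.read_camera(n)
    K=np.array([[c["fx"],0,c["cx"]],[0,c["fy"],c["cy"]],[0,0,1]])
    if n=="wrist":
        T=np.eye(4);T[:3,:3]=Ro.from_euler("xyz",st["orientation"]).as_matrix();T[:3,3]=st["tcp_pos"]
        W=np.linalg.inv(T@c["T_tool_cam"])
        R,t=W[:3,:3],W[:3,3]
    else: R,t=Ro.from_rotvec(c["rvec"]).as_matrix(),np.array(c["tvec"])
    return dict(K=K,d=np.array([c["k1"],0,0,0,0]),R=R,t=t,img=c["image"])
def proj(c,P): return cv2.projectPoints(np.atleast_2d(P).astype(float),cv2.Rodrigues(c["R"])[0],c["t"],c["K"],c["d"])[0][:,0]
def plane(c,uv,z):
    n=cv2.undistortPoints(np.array(uv,float).reshape(-1,1,2),c["K"],c["d"])[:,0]
    r=np.c_[n,np.ones(len(n))]@c["R"]; o=-c["R"].T@c["t"]
    return o+r*((z-o[2])/r[:,2])[:,None]
def w(p,L): # pose x,y,yaw
    L=np.atleast_2d(L);cs,sn=np.cos(p[2]),np.sin(p[2])
    return np.c_[p[0]+cs*L[:,0]-sn*L[:,1],p[1]+sn*L[:,0]+cs*L[:,1],L[:,2]]
def fit(p0,obs):
    f=lambda p:np.concatenate([(proj(c,w(p,np.array(L)/1000))-np.array(uv)).ravel() for c,L,uv in obs])
    s=least_squares(f,p0,loss="soft_l1"); return s.x,f(s.x).reshape(-1,2).round(1)
def save(img,name,box=None,f=1):
    if box: img=img[box[1]:box[3],box[0]:box[2]]
    cv2.imwrite("pics/"+name,cv2.resize(img[:,:,::-1],None,fx=f,fy=f,interpolation=cv2.INTER_CUBIC))
E
python3 - <<'E'
from h import *
T=cam("top");S=cam("scene")
tc=lambda a:np.array(a)/2.9+[200,130]
sc=lambda a:np.array(a)/2+[210,80]
# rack
Lt=[(-95,-140,18),(95,-140,68),(95,140,68),(-95,140,18)]
print(plane(T,tc([(632,313)]),.018),plane(T,tc([(347,222),(585,150)]),.068))
p,r=fit([.65,-.05,.2],[(T,Lt[:3],tc([(632,313),(588,150),(347,222)])),(S,[(95,-140,68),(-95,-140,18),(95,140,6),(-95,140,6)],sc([(238,110),(358,140),(215,285),(359,292)]))])
print("rack",p,r.tolist())
q,r=fit([.62,-.05,p[2]],[(T,[(22.5,90,58),(22.5,-90,58),(-22.5,-90,18),(-22.5,90,18)],tc([(421,290),(583,250),(588,287),(430,328)]))])
print("strip",q,r.tolist())
s,r=fit([.65,.25,0],[(T,[(65,130,14),(65,-130,14),(-65,-130,14),(-65,130,14)],tc([(53,196),(278,213),(270,326),(40,307)])),(S,[(65,-130,14),(-65,-130,14),(-65,130,14),(65,130,14)],sc([(182,320),(270,360),(163,552),(66,497)]))])
print("slab",s,r.tolist())
for n,a,b in (("jar",tc([(521,202)]),sc([(261,125)])),("oj",tc([(160,245)]),sc([(172,364)]))):
    z=.124 if n=="jar" else .12
    print(n,plane(T,a,z),plane(S,b,z))
print("tub",plane(T,tc([(331,75)]),.072),"red",plane(T,tc([(425,85)]),.1))
E
```

```text
[[ 0.50348991 -0.33998316  0.018     ]] [[ 0.59865964 -0.02465989  0.068     ]
 [ 0.67754415 -0.28506439  0.068     ]]
rack [ 0.5496867  -0.17975019  0.29393464] [[0.4, 1.3], [-0.7, -1.1], [-2.0, -0.4], [-1.0, -1.9], [0.8, -0.4], [0.3, -1.4], [0.5, 1.0]]
strip [ 0.52849345 -0.1983318   0.24418254] [[0.4, -0.9], [-0.3, -1.1], [-0.3, 1.3], [0.2, 0.9]]
slab [ 0.56390549  0.18725935 -0.08277427] [[-1.4, -0.5], [0.2, -0.1], [-0.6, 0.8], [-1.7, 0.9], [-0.8, -2.0], [1.6, -1.3], [0.9, 0.4], [-2.1, -1.0]]
jar [[ 0.61042168 -0.20657911  0.124     ]] [[ 0.61109404 -0.20441436  0.124     ]]
oj [[0.56684909 0.1696254  0.12      ]] [[0.56618383 0.16984142 0.12      ]]
tub [[ 0.76176336 -0.00741122  0.072     ]] red [[ 0.74280522 -0.10918025  0.1       ]]
```

Emit:
servo_tool(travel=[[-22,-49,-20],[-44,-98,-40],[-66,-147,-60],[-88,-196,-80],[-110,-245,-100],[-132,-294,-100],[-154,-343,-100],[-176,-392,-100],[-198,-440,-100],[-215,-478,-100],[-220,-487,-100],[-220,-487,-100]], turn=[0,0,0,0,0,0,0,0,0,0,0,0])

```text
t: 3.0
tcp_pos: [0.5803, -0.211, 0.2999]
orientation: [3.141, 0.0, -1.256]
wrist_force: [-0.0, -1.0, 0.3]
width: 0.0883
```

```bash
python3 - <<'E'
from h import *
W=cam("wrist");save(W["img"],"w1.png")
for t in("jar","strip"): print(t,[(round(d["score"],2),[round(x) for x in d["bbox"]]) for d in env.find_in("wrist",t)],[(round(d["score"],2),[round(x) for x in d["position"]]) for d in env.place_of("wrist",t)])
s=env.read_state();print(s["t"],s["tcp_pos"],s["orientation"])
E
```

```text
jar [(0.74, [300, 113, 339, 157]), (0.73, [438, 171, 501, 218]), (0.72, [252, 0, 299, 34]), (0.21, [174, 108, 205, 236])] [(0.75, [128, 317]), (0.7, [10, 278]), (0.6, [183, 453]), (0.18, [180, 292])]
strip [(0.81, [227, 163, 363, 204])] [(0.79, [180, 296])]
3.25 [ 0.57963421 -0.21217998  0.30028847] [ 3.14135420e+00 -8.44134305e-05 -1.25868294e+00]
```

View pics/w1.png

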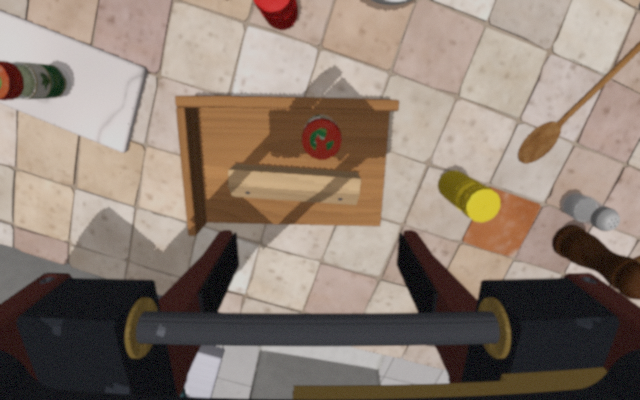

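```bash
python3 - <<'E'
from h import *
W=cam("wrist");save(W["img"],"w1z.png",(165,85,415,245),3.2)
E
```

```text
(no output)
```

View pics/w1z.png

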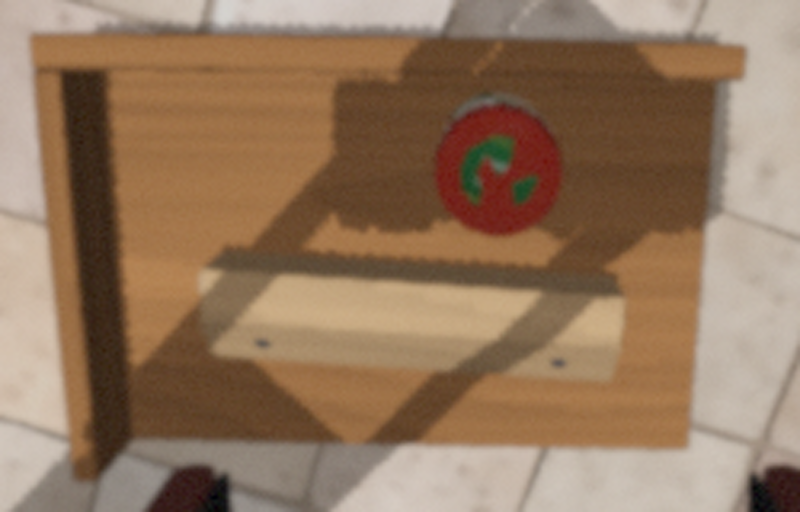

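```bash
python3 - <<'E'
from h import *
W=cam("wrist")
g=lambda a:np.array(a)/3.2+[165,85]
p,r=fit([.55,-.18,.29],[(W,[(95,140,68),(95,-140,68),(81,-140,68),(-95,140,68),(-95,-140,18),(-95,128,18)],g([(32,36),(745,47),(742,78),(75,478),(690,447),(130,438)]))])
print("rack",p,r.tolist())
q,r=fit([.53,-.2,.25],[(W,[(22.5,90,58),(22.5,-90,58),(-22.5,-90,18),(-22.5,90,18)],g([(200,268),(625,293),(612,380),(222,355)]))])
print("strip",q,r.tolist())
j=plane(W,g([(499,170)]),.124)[0];print("jar",j)
Rt=lambda P:(np.array([[np.cos(p[2]),np.sin(p[2])],[-np.sin(p[2]),np.cos(p[2])]])@(np.array(P)[:2]-p[:2])*1000).round(1)
print("in rack: strip",Rt(q),np.degrees(q[2]-p[2]),"jar",Rt(j))
s=env.read_state()
Rm=Ro.from_euler("xyz",s["orientation"]).as_matrix()
print(s["tcp_pos"],"to jar tool mm",Rm.T@(np.r_[j[:2],.080]-s["tcp_pos"])*1000, "yaw err deg",np.degrees(s["orientation"][2]-(p[2]-np.pi/2)))
E
```

```text
rack [ 0.55263429 -0.17691076  0.29499311] [[-2.1, -1.1], [0.7, -1.5], [0.7, 0.4], [-1.0, 1.3], [-0.5, 0.6], [1.5, 0.6]]
strip [ 0.52792338 -0.19412578  0.25698024] [[-0.2, 1.8], [0.5, 1.1], [-1.6, -3.7], [0.7, -2.1]]
jar [ 0.6143734  -0.20453572  0.124     ]
in rack: strip [-28.6  -9.3] -2.177977017617485 jar [ 51.  -44.4]
[ 0.57991683 -0.21191999  0.30029923] to jar tool mm [  3.54957348 -35.06090011 220.29904226] yaw err deg 1.002067201802321
```

Emit:
servo_tool(travel=[[4,-34,20],[4,-34,60],[4,-34,110],[4,-34,160],[4,-34,200],[4,-34,222],[4,-34,230],[4,-34,230]], turn=[1,1,1,1,1,1,1,1])

```text
t: 4.35
tcp_pos: [0.6135, -0.2056, 0.0704]
orientation: [3.141, -0.0, -1.276]
wrist_force: [0.1, 0.7, -0.5]
width: 0.088
```

```bash
python3 - <<'E'
from h import *
W=cam("wrist");save(W["img"],"w2.png")
print(env.read_state()["tcp_pos"])
E
```

```text
[ 0.61408481 -0.20584536  0.07119407]
```

View pics/w2.png

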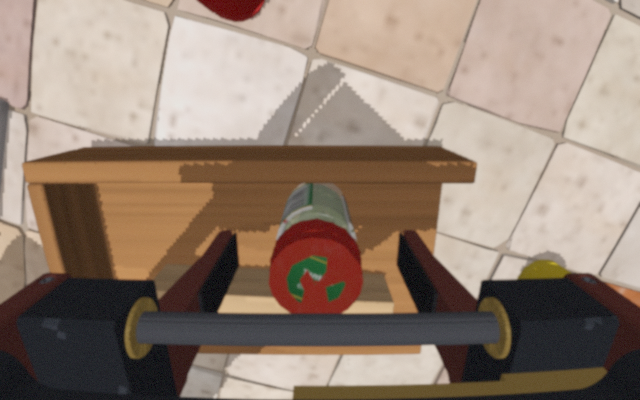

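Emit:
servo_tool(travel=[[0,0,0],[0,0,0],[0,0,0],[0,0,0],[0,0,0],[0,0,0]], turn=[0,0,0,0,0,0], fingers=-1, newtons=15)

```text
t: 5.15
tcp_pos: [0.6141, -0.2057, 0.0712]
orientation: [-3.141, -0.001, -1.276]
wrist_force: [-0.5, 0.5, 0.6]
width: 0.0446
```

```bash
python3 - <<'E'
from h import *
s=env.read_state();print(s["t"],s["tcp_pos"],s["width"],s["orientation"],s["wrist_force"])
R=Ro.from_euler("xyz",s["orientation"]).as_matrix()
sl=[.5639,.1873,-.0828]
t=w(sl,[0,.085,.0664])[0];print(t,R.T@(t-s["tcp_pos"])*1000)
E
```

```text
5.15 [ 0.61405789 -0.20574635  0.07120903] 0.04461665412217632 [-3.14062836e+00 -8.32141229e-04 -1.27613380e+00] [-0.48549971  0.50799788  0.62225181]
[0.57092996 0.27200879 0.0664    ] [-469.69291677  -97.47475483    4.5121742 ]
```

Emit:
servo_tool(travel=[[0,0,-15],[0,0,-50],[0,0,-95],[0,0,-140],[0,0,-150],[-20,-4,-150],[-60,-12,-150],[-110,-23,-150],[-165,-34,-150],[-220,-45,-150],[-275,-57,-150],[-330,-68,-150]], turn=[0,0,0,0,0,0,0,0,0,0,0,0])

```text
t: 6.65
tcp_pos: [0.5802, 0.1326, 0.2184]
orientation: [3.138, 0.001, -1.276]
wrist_force: [-0.0, -0.2, -1.0]
width: 0.0441
```

Emit:
servo_tool(travel=[[-50,-10,0],[-95,-20,0],[-125,-26,0],[-138,-29,0],[-140,-29,0],[-140,-29,0]], turn=[0,0,0,0,0,0])

```text
t: 7.4
tcp_pos: [0.5668, 0.274, 0.2178]
orientation: [3.137, -0.0, -1.276]
wrist_force: [0.3, -0.8, -1.6]
width: 0.0441
```

```bash
python3 - <<'E'
from h import *
s=env.read_state();print(s["t"],s["tcp_pos"],s["width"],s["orientation"])
W=cam("wrist");save(W["img"],"w3.png")
T=cam("top");save(T["img"],"t3.png",(200,130,470,280),2.9)
R=Ro.from_euler("xyz",s["orientation"]).as_matrix()
t=np.array([.571,.272,.0672]);print(R.T@(t-s["tcp_pos"])*1000)
for y in(130,-130):
  for x in (65,-65): print(x,y,proj(W,w([.5639,.1873,-.0828],[x/1e3,y/1e3,.014])))
E
```

```text
7.4 [0.56681379 0.27399585 0.21777403] 0.044136618236211685 [ 3.13673612e+00 -8.34193724e-06 -1.27624233e+00]
[  3.12394892  -4.15771613 150.55563543]
65 130 [[304.86211213  94.68985575]]
-65 130 [[267.59007922 195.49594954]]
65 -130 [[499.30775836 176.2934445 ]]
-65 -130 [[450.08313372 262.87570285]]
```

View pics/w3.png

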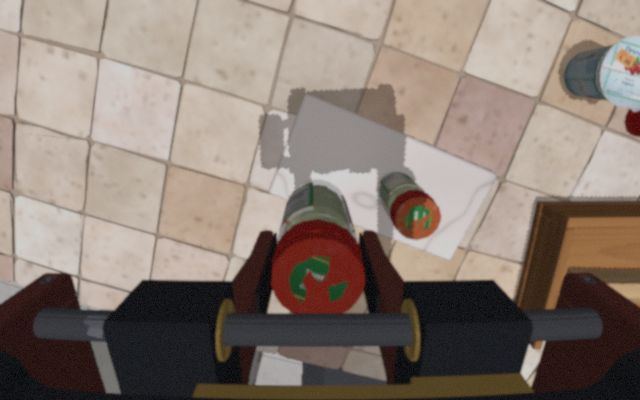

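View pics/t3.png

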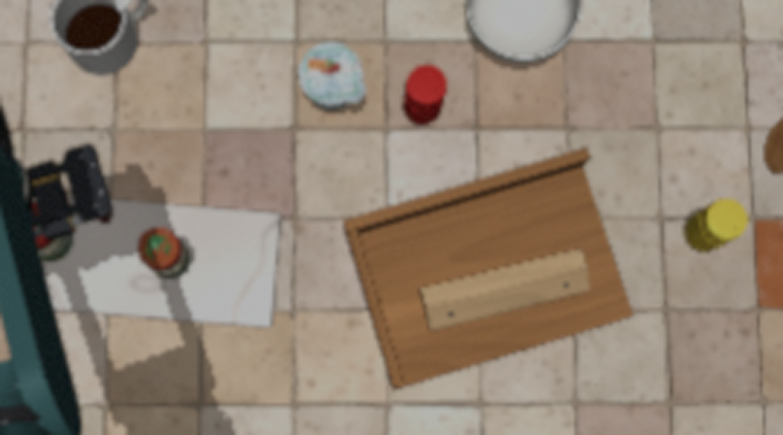

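Emit:
servo_tool(travel=[[3,-4,20],[3,-4,60],[3,-4,100],[3,-4,130],[3,-4,142],[3,-4,145],[3,-4,146],[3,-4,146]], turn=[0,0,0,0,0,0,0,0])

```text
t: 8.5
tcp_pos: [0.5723, 0.2722, 0.0734]
orientation: [3.14, 0.0, -1.277]
wrist_force: [-0.4, -0.3, -1.4]
width: 0.0439
```

Emit:
servo_tool(travel=[[0,0,0.5],[0,0,1],[0,0,1.5],[0,0,2],[0,0,2]], turn=[0,0,0,0,0])

```text
t: 9.12
tcp_pos: [0.5723, 0.2722, 0.0713]
orientation: [3.14, 0.0, -1.277]
wrist_force: [0.1, 0.4, -1.5]
width: 0.0439
```

Emit:
servo_tool(travel=[[0,0,0.5],[0,0,1],[0,0,1.5],[0,0,1.5]], turn=[0,0,0,0])

```text
t: 9.62
tcp_pos: [0.5722, 0.2721, 0.0697]
orientation: [3.139, 0.0, -1.277]
wrist_force: [0.2, 0.1, -1.9]
width: 0.0443
```

Emit:
servo_tool(travel=[[0,0,0.5],[0,0,1],[0,0,1.5],[0,0,1.5]], turn=[0,0,0,0])

```text
t: 10.12
tcp_pos: [0.5722, 0.2721, 0.0682]
orientation: [3.139, 0.0, -1.277]
wrist_force: [0.1, 0.0, -1.0]
width: 0.0441
```

Emit:
servo_tool(travel=[[0,0,0.5],[0,0,1],[0,0,1],[0,0,1]], turn=[0,0,0,0])

```text
t: 10.62
tcp_pos: [0.5722, 0.2721, 0.0673]
orientation: [3.139, 0.0, -1.277]
wrist_force: [-0.3, -0.1, 0.4]
width: 0.0442
```

Emit:
servo_tool(travel=[[0,0,0.5],[0,0,0.5],[0,0,0.5]], turn=[0,0,0])

```text
t: 11.0
tcp_pos: [0.5725, 0.2723, 0.0672]
orientation: [3.14, 0.0, -1.277]
wrist_force: [-0.7, -0.9, 4.7]
width: 0.0442
```

Emit:
servo_tool(travel=[[0,0,0],[0,0,0],[0,0,0],[0,0,0]], turn=[0,0,0,0], fingers=0.65)

```text
t: 11.5
tcp_pos: [0.5724, 0.2722, 0.067]
orientation: [3.14, 0.0, -1.277]
wrist_force: [0.3, 0.6, -1.0]
width: 0.0721
```

Emit:
servo_tool(travel=[[0,0,-5],[0,0,-20],[0,0,-50],[0,0,-90],[0,0,-140],[0,0,-160]], turn=[0,0,0,0,0,0])

```text
t: 12.25
tcp_pos: [0.5745, 0.2729, 0.232]
orientation: [-3.137, 0.001, -1.277]
wrist_force: [0.7, 0.2, -0.3]
width: 0.0725
```

```bash
python3 - <<'E'
from h import *
s=env.read_state();print(s["t"],s["tcp_pos"],s["width"],s["orientation"],s["joint_positions"])
W=cam("wrist");save(W["img"],"w4.png")
S=cam("scene");save(S["img"],"s4.png",(210,80,470,380),2)
E
```

```text
12.25 [0.57453069 0.27293472 0.23201309] 0.07254031854835863 [-3.13677101e+00  5.06263187e-04 -1.27698519e+00] [3.34762503e-01 3.82978920e-01 1.39122349e+00 3.15246708e-04
 1.36255192e+00 1.61168448e+00]
```

View pics/w4.png

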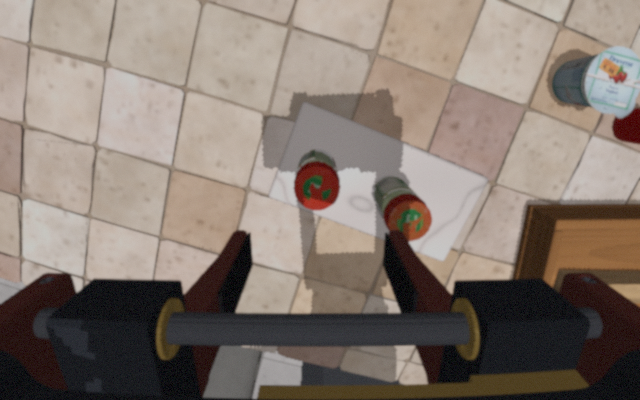

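View pics/s4.png

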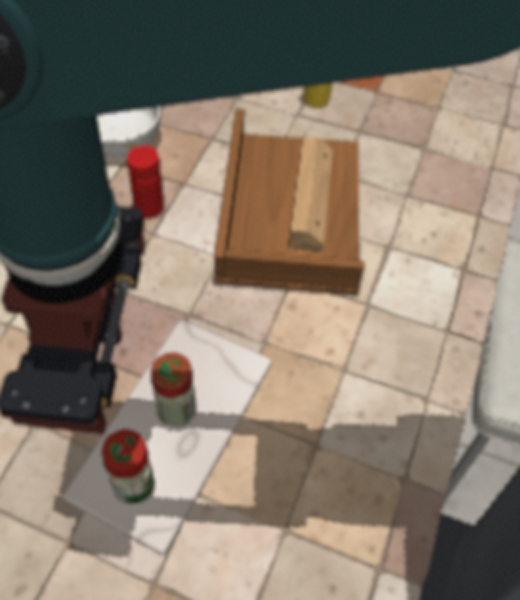

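Emit:
servo_tool(travel=[[10,4,-10],[50,19,-30],[105,39,-50],[160,60,-68],[215,80,-68],[270,101,-68],[325,122,-68],[380,142,-68],[425,159,-68],[442,165,-68],[444,166,-68],[444,166,-68]], turn=[0,0,0,0,0,0,0,0,0,0,0,0], fingers=1)

```text
t: 13.85
tcp_pos: [0.544, -0.1989, 0.2981]
orientation: [-3.136, 0.002, -1.276]
wrist_force: [-0.4, 0.2, -0.3]
width: 0.0877
```

```bash
python3 - <<'E'
from h import *
s=env.read_state();print(s["t"],s["tcp_pos"],s["width"],s["orientation"])
W=cam("wrist");save(W["img"],"w5.png");save(W["img"],"w5z.png",(165,55,415,215),3.2)
E
```

```text
13.85 [ 0.54395487 -0.19885879  0.29808916] 0.08768549177708203 [-3.13629361e+00  1.67153132e-03 -1.27623872e+00]
```

View pics/w5z.png

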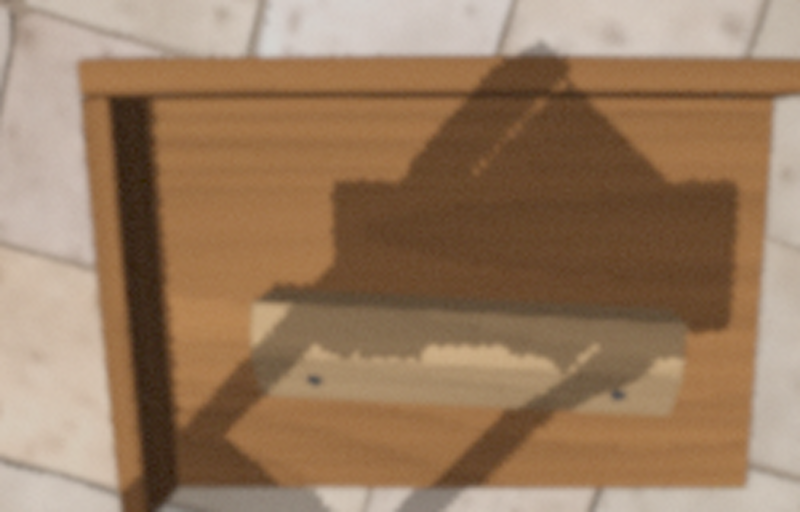

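```bash
python3 - <<'E'
from h import *
W=cam("wrist")
s=env.read_state();print("cam",-W["R"].T@W["t"])
g=lambda a:np.array(a)/3.2+[165,55]
p,r=fit([.55,-.18,.29],[(W,[(95,140,68),(81,128,68),(-95,-140,18),(-95,128,18)],g([(80,60),(108,95),(748,486),(178,487)]))])
print("rack",p,r.tolist())
q,r=fit([.53,-.2,.25],[(W,[(22.5,90,58),(22.5,-90,58),(-22.5,-90,36),(-22.5,90,36)],g([(250,302),(687,322),(672,415),(262,393)]))])
print("strip",q,r.tolist())
p=[(p[0]+.5526)/2,(p[1]-.1769)/2,p[2]]
Rt=lambda P:(np.array([[np.cos(p[2]),np.sin(p[2])],[-np.sin(p[2]),np.cos(p[2])]])@(np.array(P)[:2]-p[:2])*1000).round(1)
print("in rack: strip",Rt(q),np.degrees(q[2]-p[2]),"tcp",Rt(s["tcp_pos"]),"yaw off",np.degrees(s["orientation"][2]-(p[2]-np.pi/2)))
E
```

```text
cam [ 0.62165251 -0.17485022  0.48360055]
rack [ 0.55267329 -0.17737881  0.2946809 ] [[-1.7, -0.7], [0.2, 0.1], [-0.0, 0.6], [1.1, 0.2]]
strip [ 0.52923369 -0.19341888  0.24564414] [[0.1, -0.3], [0.4, 0.1], [-1.0, -0.3], [0.2, 0.5]]
in rack: strip [-27.1  -8.8] -2.809599048636271 tcp [-14.3 -18.1] yaw off 0.05292920002031403
```

Emit:
servo_tool(travel=[[-9,30,20],[-9,57,60],[-9,57,115],[-9,57,170],[-9,57,220],[-9,57,255],[-9,57,268],[-9,57,271],[-9,57,271]], turn=[0,0,0,0,0,0,0,0,0])

```text
t: 15.08
tcp_pos: [0.4895, -0.2061, 0.0281]
orientation: [-3.135, -0.0, -1.275]
wrist_force: [-0.5, -0.8, 0.4]
width: 0.088
```

```bash
cat >> h.py <<'E'
RK=[.5527,-.1772,.2947]
def inrack(P):
    P=np.array(P);c,s=np.cos(RK[2]),np.sin(RK[2]);d=P[:2]-RK[:2]
    return np.array([c*d[0]+s*d[1],-s*d[0]+c*d[1],P[2]])*1000
def vecrack(F):
    c,s=np.cos(RK[2]),np.sin(RK[2]);return np.array([c*F[0]+s*F[1],-s*F[0]+c*F[1],F[2]])
E
python3 - <<'E'
from h import *
s=env.read_state();print(inrack(s["tcp_pos"]),vecrack(s["wrist_force"]))
W=cam("wrist");save(W["img"],"w6.png")
E
```

```text
[-68.84120811  -9.28258561  28.13528066] [-0.70953672 -0.64205798  0.40143949]
```

View pics/w6.png

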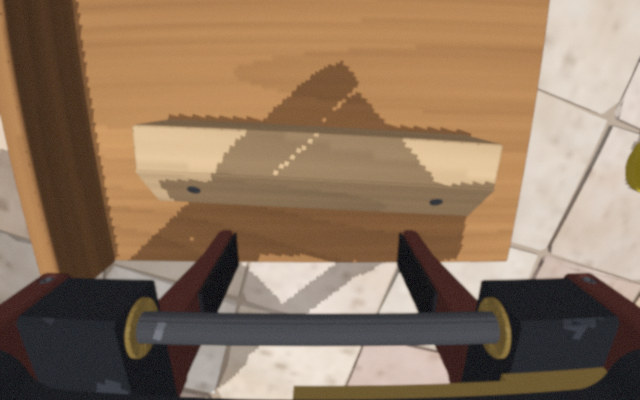

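Emit:
servo_tool(travel=[[0,-5,1],[0,-12,1],[0,-19,1],[0,-26,1],[0,-33,1],[0,-40,1],[0,-47,1],[0,-54,1],[0,-61,1],[0,-67,1],[0,-70,1],[0,-70,1]], turn=[0,0,0,0,0,0,0,0,0,0,0,0])

```text
t: 16.62
tcp_pos: [0.557, -0.1858, 0.0278]
orientation: [-3.134, -0.001, -1.275]
wrist_force: [-0.4, 0.6, -0.0]
width: 0.0878
```

```bash
python3 - <<'E'
from h import *
s=env.read_state();print(inrack(s["tcp_pos"]),vecrack(s["wrist_force"]))
W=cam("wrist");save(W["img"],"w7.png")
E
```

```text
[ 1.63630027 -9.4344912  27.82376702] [-0.23332215  0.65061396 -0.03187643]
```

View pics/w7.png

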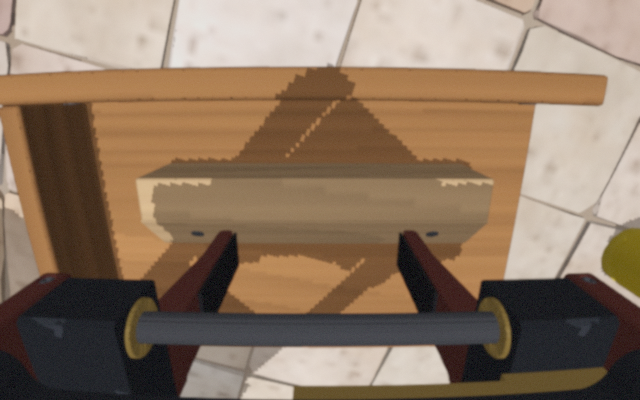

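Emit:
servo_tool(travel=[[0,-5,0],[0,-10,0],[0,-14,0],[0,-17,0],[0,-19,0],[0,-20,0],[0,-20,0]], turn=[0,0,0,0,0,0,0])

```text
t: 17.55
tcp_pos: [0.5761, -0.1799, 0.028]
orientation: [-3.134, -0.001, -1.275]
wrist_force: [-1.0, 0.1, 0.2]
width: 0.0877
```

Emit:
servo_tool(travel=[[0,-1,0],[0,-2,0],[0,-3,0],[0,-4,0],[0,-4,0]], turn=[0,0,0,0,0])

```text
t: 18.18
tcp_pos: [0.5801, -0.1787, 0.028]
orientation: [-3.133, -0.001, -1.275]
wrist_force: [-0.9, 0.6, 0.3]
width: 0.0875
```

```bash
python3 - <<'E'
from h import *
s=env.read_state();print(inrack(s["tcp_pos"]),vecrack(s["wrist_force"]))
E
```

```text
[25.79864013 -9.43051678 28.0275723 ] [-0.71369031  0.80932571  0.30894649]
```

Emit:
servo_tool(travel=[[0,-1,0],[0,-2,0],[0,-3,0],[0,-3,0]], turn=[0,0,0,0])

```text
t: 18.68
tcp_pos: [0.5832, -0.1778, 0.028]
orientation: [-3.133, -0.001, -1.275]
wrist_force: [-1.2, 0.2, 1.1]
width: 0.088
```

```bash
python3 - <<'E'
from h import *
s=env.read_state();print(inrack(s["tcp_pos"]),vecrack(s["wrist_force"]),s["ft_torque"])
W=cam("wrist");save(W["img"],"w8.png")
E
```

```text
[28.95473038 -9.4593039  28.04097162] [-1.07476642  0.5679621   1.05083433] [-0.04966614  0.14687231 -0.00288064]
```

View pics/w8.png

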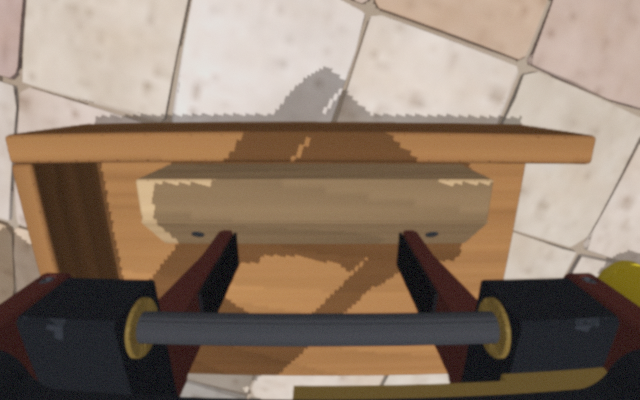

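Emit:
servo_tool(travel=[[0,-1,0],[0,-2,0],[0,-3,0],[0,-4,0],[0,-4,0]], turn=[0,0,0,0,0])

```text
t: 19.35
tcp_pos: [0.5871, -0.1767, 0.0281]
orientation: [-3.133, -0.001, -1.275]
wrist_force: [-0.0, -0.2, 1.1]
width: 0.0876
```

Emit:
servo_tool(travel=[[0,-1,0],[0,-2,0],[0,-3,0],[0,-3,0]], turn=[0,0,0,0])

```text
t: 19.85
tcp_pos: [0.5902, -0.1758, 0.0282]
orientation: [-3.133, -0.001, -1.275]
wrist_force: [-1.0, -0.4, 0.4]
width: 0.088
```

```bash
python3 - <<'E'
from h import *
s=env.read_state();print(inrack(s["tcp_pos"]),vecrack(s["wrist_force"]),s["ft_torque"])
W=cam("wrist");save(W["img"],"w9.png",(120,110,500,260),2.1)
E
```

```text
[36.28055435 -9.49853007 28.16967916] [-1.1156432  -0.10680069  0.39885491] [-0.04627572  0.20743979  0.02115502]
```

View pics/w9.png

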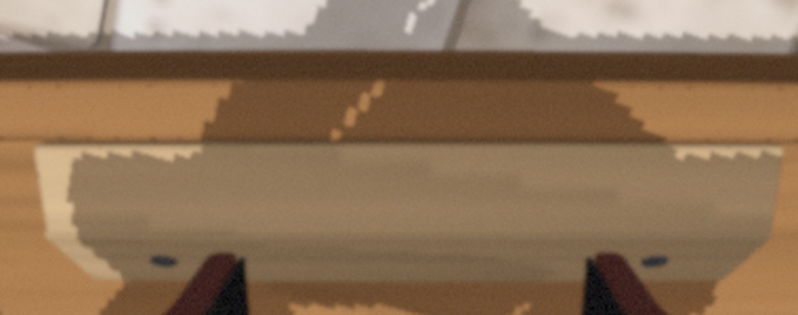

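```bash
python3 - <<'E'
from h import *
W=cam("wrist")
g=lambda a:np.array(a)/2.1+[120,110]
for uv,z in (((400,281),.036),((400,237),.058),((200,80),.068),((200,140),.068),((37,147),.058),((781,147),.058),((110,281),.036),((720,281),.036)): print(uv,inrack(plane(W,g([uv]),z)[0]))
E
```

```text
(400, 281) [32.78438571 -4.86438939 36.        ]
(400, 237) [54.91089294 -5.40736734 58.        ]
(200, 80) [94.81298125 37.06025767 68.        ]
(200, 140) [81.60054491 38.18775228 68.        ]
(37, 147) [77.58212627 81.15853887 58.        ]
(781, 147) [ 77.67232141 -96.36583823  58.        ]
(110, 281) [32.32076663 78.57434317 36.        ]
(720, 281) [ 32.37450363 -96.91737271  36.        ]
```

Emit:
servo_tool(travel=[[0,-1,0],[0,-2,0],[0,-3,0],[0,-3,0]], turn=[0,0,0,0])

```text
t: 20.45
tcp_pos: [0.593, -0.1748, 0.0282]
orientation: [-3.133, -0.001, -1.275]
wrist_force: [-2.2, -0.5, 1.6]
width: 0.088
```

```bash
python3 - <<'E'
from h import *
W=cam("wrist");s=env.read_state()
R=Ro.from_euler("xyz",s["orientation"]).as_matrix()
print(inrack(s["tcp_pos"]),vecrack(s["wrist_force"]))
im=W["img"].copy()
for y in(-10,0,10):
  for z in (0,-19,-40):
    P=[s["tcp_pos"]+R@(np.array([x,y,z])/1e3) for x in(-44,44)]
    uv=proj(W,P);print(y,z,uv.round(0).tolist())
    for u in uv: cv2.circle(im,(int(u[0]),int(u[1])),1,(0,255,0) if y==0 else (0,0,255) if y<0 else (255,255,0),-1)
save(im,"w10.png",(200,180,440,330),3.3)
E
```

```text
[39.27891092 -9.47770784 28.21442215] [-2.01755657 -0.43593693  1.00476594]
-10 0 [[246.0, 218.0], [391.0, 218.0]]
-10 -19 [[239.0, 230.0], [398.0, 230.0]]
-10 -40 [[229.0, 247.0], [408.0, 247.0]]
0 0 [[247.0, 233.0], [390.0, 233.0]]
0 -19 [[240.0, 247.0], [397.0, 247.0]]
0 -40 [[231.0, 265.0], [406.0, 265.0]]
10 0 [[248.0, 248.0], [388.0, 248.0]]
10 -19 [[241.0, 263.0], [395.0, 263.0]]
10 -40 [[232.0, 283.0], [404.0, 283.0]]
```

View pics/w10.png

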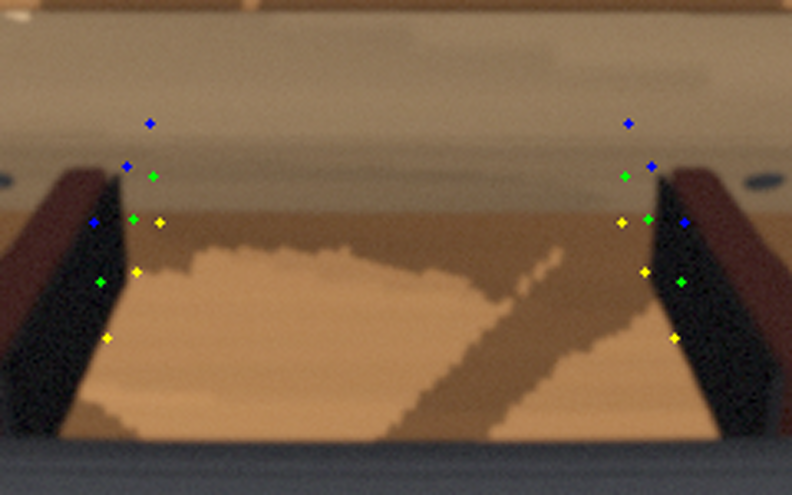

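Emit:
servo_tool(travel=[[0,-0.7,0],[0,-1.5,0],[0,-1.5,0],[0,-1.5,0]], turn=[0,0,0,0])

```text
t: 21.0
tcp_pos: [0.5933, -0.1747, 0.0281]
orientation: [-3.135, -0.001, -1.275]
wrist_force: [-4.5, -2.7, 1.8]
width: 0.0876
```

```bash
python3 - <<'E'
from h import *
s=env.read_state();print(inrack(s["tcp_pos"]),vecrack(s["wrist_force"]),s["ft_torque"])
W=cam("wrist");save(W["img"],"w11.png",(120,110,500,260),2.1)
E
```

```text
[39.53998737 -9.39633028 28.06198461] [-5.0595176  -1.30992824  1.84609625] [-0.45011855  0.83433497 -0.0872793 ]
```

View pics/w11.png

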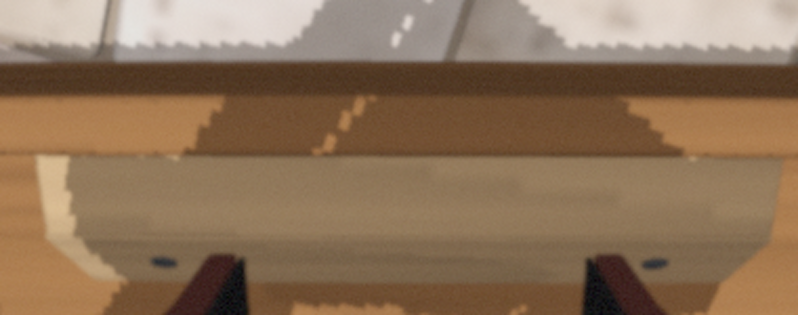

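```bash
python3 - <<'E'
from h import *
T=cam("top");S=cam("scene")
print(inrack(plane(T,[(450,205)],.106)[0]),inrack(plane(S,[(371,103)],.106)[0]),inrack(plane(S,[(369,131)],.0)[0]))
E
```

```text
[ -30.08493098 -249.05703348  106.        ] [ -31.23733388 -249.66529998  106.        ] [ -34.23489019 -242.38634288    0.        ]
```

Emit:
servo_tool(travel=[[0,5,0],[0,15,-10],[0,20,-40],[0,20,-75],[0,20,-80],[0,20,-80]], turn=[0,0,0,0,0,0])

```text
t: 21.9
tcp_pos: [0.5736, -0.1807, 0.1082]
orientation: [-3.134, -0.001, -1.275]
wrist_force: [0.6, 0.1, 0.5]
width: 0.088
```

```bash
python3 - <<'E'
from h import *
s=env.read_state();print(s["t"],inrack(s["tcp_pos"]))
W=cam("wrist");save(W["img"],"w12.png")
E
```

```text
21.9 [ 19.00341326  -9.41666319 108.22599208]
```

View pics/w12.png

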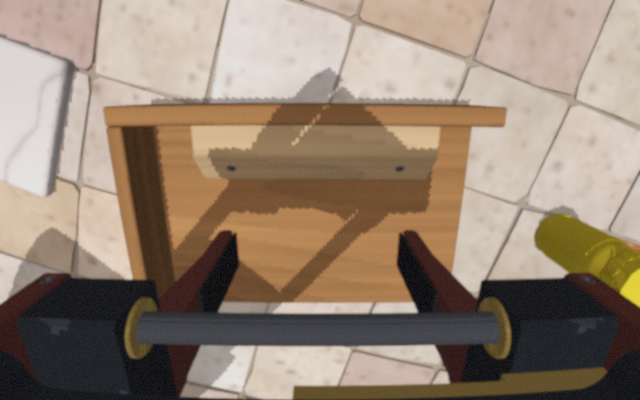

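Emit:
servo_tool(travel=[[40,-14,0],[90,-31,0],[112,-39,0],[115,-40,0],[115,-40,0],[115,-40,0],[115,-40,0]], turn=[0,0,0,0,0,0,0], fingers=-1)

```text
t: 22.82
tcp_pos: [0.6443, -0.2778, 0.1077]
orientation: [-3.136, 0.0, -1.274]
wrist_force: [0.2, -0.0, 0.7]
width: 0.0212
```

Emit:
servo_tool(travel=[[0,0,15],[0,0,40],[0,0,60],[0,0,67],[0,0,67]], turn=[0,0,0,0,0])

```text
t: 23.45
tcp_pos: [0.6444, -0.2774, 0.04]
orientation: [-3.136, 0.001, -1.274]
wrist_force: [-0.4, -0.3, 0.4]
width: 0.0005
```

```bash
python3 - <<'E'
from h import *
s=env.read_state();print(s["t"],inrack(s["tcp_pos"]),vecrack(s["wrist_force"]),s["width"])
W=cam("wrist");save(W["img"],"w13.png")
E
```

```text
23.45 [  58.61287171 -122.53458192   40.02082838] [-0.46114593 -0.14059561  0.44897914] 0.000457658583006703
```

View pics/w13.png

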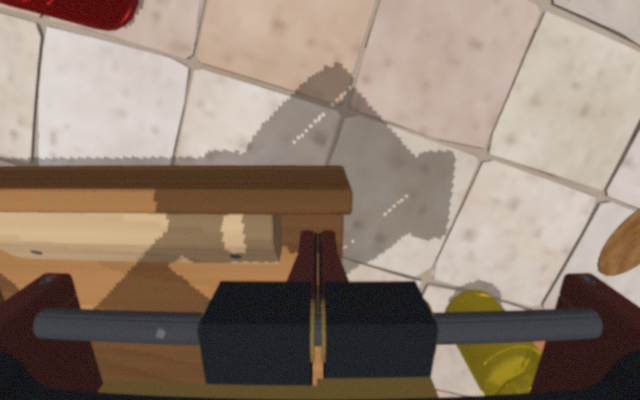

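Emit:
servo_tool(travel=[[0,0,6],[0,0,12],[0,0,16],[0,0,18],[0,0,18]], turn=[0,0,0,0,0])

```text
t: 24.12
tcp_pos: [0.6449, -0.2777, 0.0226]
orientation: [-3.136, 0.0, -1.274]
wrist_force: [0.2, 1.1, 1.0]
width: 0.0005
```

Emit:
servo_tool(travel=[[-5,0,0],[-10,0,0],[-15,0,0],[-20,0,0],[-25,0,0],[-30,0,0],[-30,0,0]], turn=[0,0,0,0,0,0,0])

```text
t: 25.0
tcp_pos: [0.6359, -0.2483, 0.0227]
orientation: [-3.136, 0.001, -1.274]
wrist_force: [0.3, 0.1, -0.9]
width: 0.0003
```

```bash
python3 - <<'E'
from h import *
s=env.read_state();print(s["t"],inrack(s["tcp_pos"]),vecrack(s["wrist_force"]),s["width"])
W=cam("wrist");save(W["img"],"w14.png")
E
```

```text
25.0 [ 58.985857   -92.25835397  22.65154735] [ 0.29528107  0.05283419 -0.8544335 ] 0.00028735640628387645
```

View pics/w14.png

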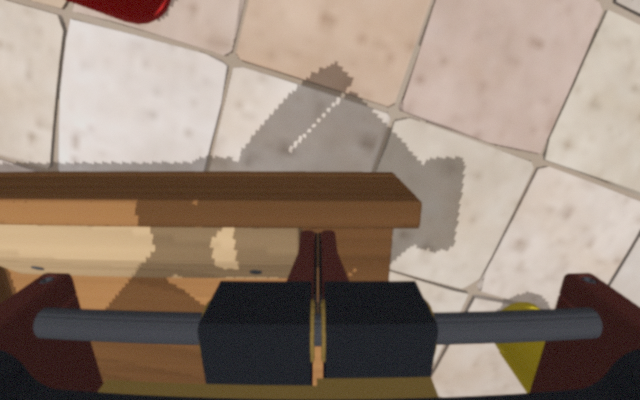

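Emit:
servo_tool(travel=[[-4,0,0],[-8,0,0],[-12,0,0],[-16,0,0],[-19,0,0],[-20,0,0],[-20,0,0]], turn=[0,0,0,0,0,0,0])

```text
t: 25.92
tcp_pos: [0.63, -0.2291, 0.0226]
orientation: [-3.136, 0.001, -1.274]
wrist_force: [0.0, 0.6, 0.3]
width: 0.0001
```

```bash
python3 - <<'E'
from h import *
s=env.read_state();print(s["t"],inrack(s["tcp_pos"]),vecrack(s["wrist_force"]),s["width"])
W=cam("wrist");save(W["img"],"w15.png")
E
```

```text
25.925 [ 58.91592775 -72.14480579  22.62220387] [0.22247498 0.58824107 0.26908155] 5.7497065399553986e-05
```

View pics/w15.png

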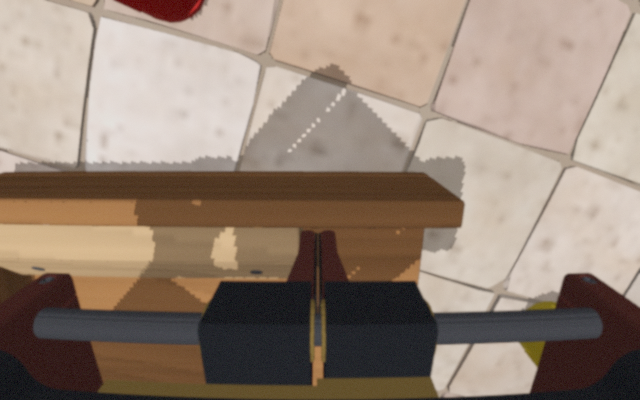

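Emit:
servo_tool(travel=[[-1,0,0],[-2,0,0],[-3,0,0],[-4,0,0],[-5,0,0],[-5,0,0]], turn=[0,0,0,0,0,0])

```text
t: 26.72
tcp_pos: [0.6284, -0.2242, 0.0226]
orientation: [-3.136, 0.001, -1.274]
wrist_force: [-0.1, 0.1, -0.9]
width: 0.0004
```

Emit:
servo_tool(travel=[[-1,0,0],[-2,0,0],[-2.5,0,0],[-2.5,0,0]], turn=[0,0,0,0])

```text
t: 27.22
tcp_pos: [0.6276, -0.2217, 0.0226]
orientation: [-3.136, 0.002, -1.274]
wrist_force: [-0.8, -0.4, 0.8]
width: 0.0001
```

```bash
python3 - <<'E'
from h import *
s=env.read_state();print(s["t"],inrack(s["tcp_pos"]),vecrack(s["wrist_force"]),s["width"])
E
```

```text
27.225 [ 58.79837468 -64.33448522  22.57330573] [-0.85771182 -0.12931912  0.75738566] 0.00014732867080087726
```

Emit:
servo_tool(travel=[[-1,0,0],[-2,0,0],[-3,0,0],[-3,0,0]], turn=[0,0,0,0])

```text
t: 27.72
tcp_pos: [0.6268, -0.2189, 0.0226]
orientation: [-3.136, 0.001, -1.274]
wrist_force: [0.4, -1.5, -1.0]
width: 0.0005
```

Emit:
servo_tool(travel=[[-1,0,0],[-2,0,0],[-2,0,0],[-2,0,0]], turn=[0,0,0,0])

```text
t: 28.22
tcp_pos: [0.6271, -0.2188, 0.023]
orientation: [-3.135, -0.002, -1.274]
wrist_force: [1.5, -6.7, -1.3]
width: 0.0007
```

```bash
python3 - <<'E'
from h import *
s=env.read_state();print(s["t"],inrack(s["tcp_pos"]),vecrack(s["wrist_force"]),s["width"])
T=cam("top");save(T["img"],"t16.png",(310,170,430,270),6)
S=cam("scene");save(S["img"],"s16.png",(300,110,420,240),4.5)
E
```

```text
28.225 [ 59.1241756  -61.37970745  23.01530761] [-0.53919179 -6.86068792 -1.29033241] 0.0007211078870327482
```

View pics/t16.png

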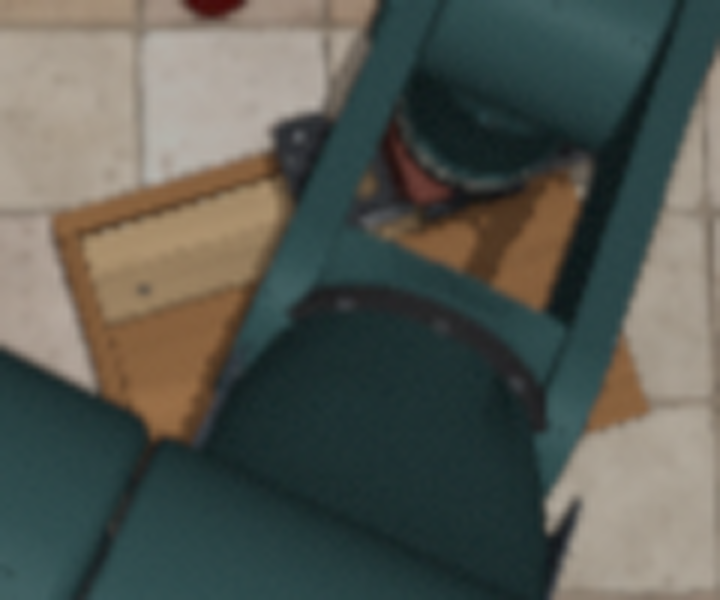

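View pics/s16.png

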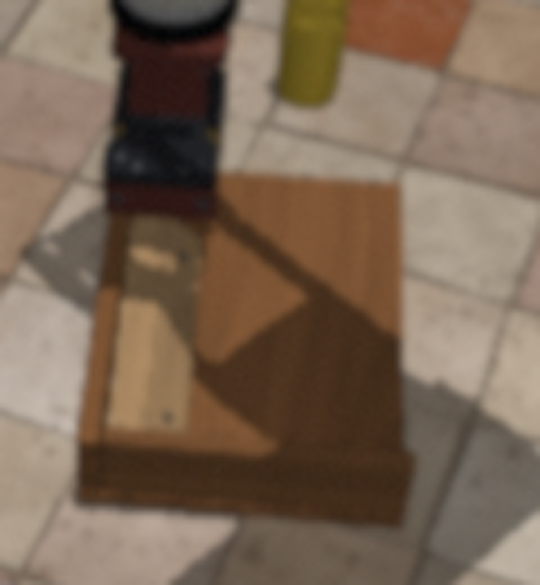

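Emit:
servo_tool(travel=[[3,0,0],[8,0,0],[12,0,0],[12,0,-30],[12,0,-70],[12,0,-85],[12,0,-85]], turn=[0,0,0,0,0,0,0])

```text
t: 29.2
tcp_pos: [0.6307, -0.2306, 0.1089]
orientation: [-3.134, -0.003, -1.274]
wrist_force: [0.2, 0.0, -0.2]
width: 0.0003
```

Emit:
servo_tool(travel=[[-15,25,0],[-60,40,0],[-100,43,0],[-111,43,0],[-111,43,0],[-111,43,0],[-111,43,0]], turn=[0,0,0,0,0,0,0], fingers=1)

```text
t: 30.08
tcp_pos: [0.5578, -0.1381, 0.108]
orientation: [-3.133, -0.003, -1.274]
wrist_force: [0.7, 0.5, 0.1]
width: 0.067
```

```bash
python3 - <<'E'
from h import *
s=env.read_state();print(s["t"],inrack(s["tcp_pos"]),vecrack(s["wrist_force"]),s["width"],np.degrees(s["orientation"][2]-RK[2]+np.pi/2))
W=cam("wrist");save(W["img"],"w17.png")
E
```

```text
30.075 [ 16.25390432  35.91134607 108.02594417] [0.86917981 0.30869914 0.13798402] 0.06700824737781093 0.09820396730262976
```

View pics/w17.png

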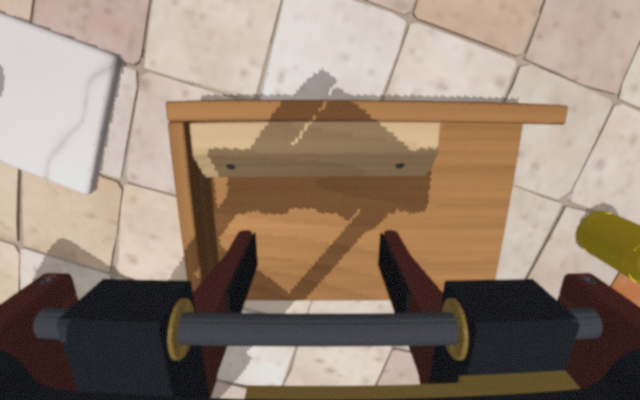

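```bash
python3 - <<'E'
from h import *
W=cam("wrist");save(W["img"],"w17z.png",(160,90,460,190),2.6)
g=lambda a:np.array(a)
q,r=fit([.6,-.12,.29],[(W,[(-22.5,-90,36),(-22.5,90,36)],g([(430.,177),(208,176)]))])
print(inrack([q[0],q[1],0]),q[2]-RK[2])
E
```

```text
[57.23902191 34.76564707  0.        ] -0.004125540802228933
```

Emit:
servo_tool(travel=[[-2,-5,15],[-2,-9,40],[-2,-9,60],[-2,-9,68],[-2,-9,70],[-2,-9,70]], turn=[0,0,0,0,0,0])

```text
t: 30.92
tcp_pos: [0.5666, -0.1335, 0.0385]
orientation: [-3.133, -0.004, -1.274]
wrist_force: [-0.2, -0.1, -0.2]
width: 0.0875
```

View pics/w17z.png

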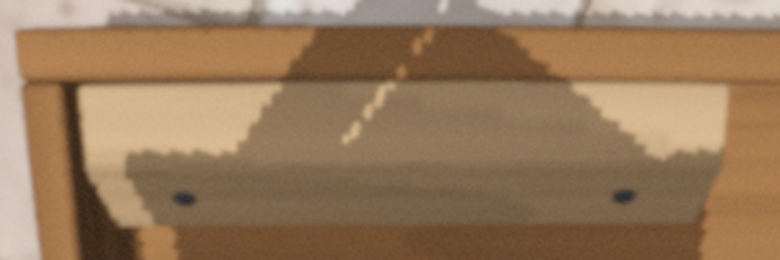

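```bash
python3 - <<'E'
from h import *
s=env.read_state();print(s["t"],inrack(s["tcp_pos"]),vecrack(s["wrist_force"]),s["width"])
E
```

```text
30.925 [25.9785774  37.83240437 38.4537974 ] [-0.18908533 -0.06539766 -0.15903581] 0.08753867027151083
```

```bash
python3 - <<'E'
from h import *
W=cam("wrist");save(W["img"],"w18.png",(120,100,500,250),2.1)
pts=[(81,128,68),(58,128,68),(81,128,58),(58,128,58),(81,-52,58),(58,-52,58),(36,-52,36),(36,128,36),(36,128,68)]
uv=proj(W,w(RK,np.array(pts)/1e3))
for p,u in zip(pts,uv): print(p,((u-[120,100])*2.1).round(0))
E
```

```text
(81, 128, 68) [ 31. 111.]
(58, 128, 68) [ 45. 205.]
(81, 128, 58) [ 52. 104.]
(58, 128, 58) [ 65. 193.]
(81, -52, 58) [779. 105.]
(58, -52, 58) [766. 194.]
(36, -52, 36) [719. 244.]
(36, 128, 36) [111. 244.]
(36, 128, 68) [ 59. 288.]
```

View pics/w18.png

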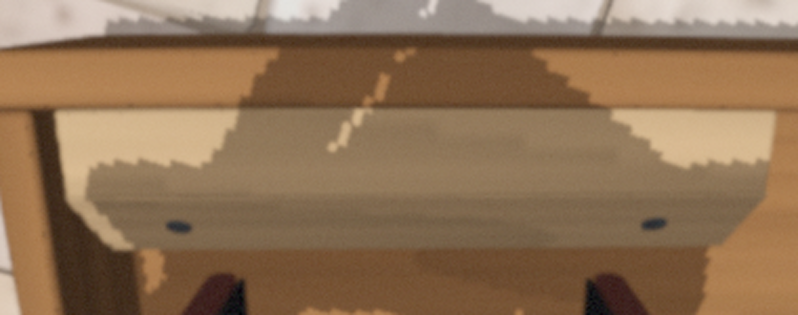

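Emit:
servo_tool(travel=[[0,-3,3],[0,-6,6],[0,-8,8],[0,-9.5,9.5],[0,-9.5,9.5]], turn=[0,0,0,0,0])

```text
t: 31.6
tcp_pos: [0.5759, -0.1307, 0.0291]
orientation: [-3.133, -0.004, -1.274]
wrist_force: [0.1, -0.2, -0.4]
width: 0.0878
```

Emit:
servo_tool(travel=[[0,-0.7,0.7],[0,-1.4,1.4],[0,-2.1,2.1],[0,-2.8,2.8],[0,-2.8,2.8]], turn=[0,0,0,0,0])

```text
t: 32.22
tcp_pos: [0.5778, -0.1301, 0.0269]
orientation: [-3.134, -0.004, -1.274]
wrist_force: [-3.7, -0.9, 8.0]
width: 0.0879
```

```bash
python3 - <<'E'
from h import *
s=env.read_state();print(s["t"],inrack(s["tcp_pos"]),vecrack(s["wrist_force"]),vecrack(s["ft_torque"]))
E
```

```text
32.225 [37.73809451 37.80151283 26.87349362] [-3.7811111   0.16830873  7.96550394] [0.244668   0.6689224  0.13073372]
```

Emit:
servo_tool(travel=[[0,-1.0,0.4],[0,-2,0.8],[0,-3,1.2],[0,-3,1.2]], turn=[0,0,0,0])

```text
t: 32.72
tcp_pos: [0.5783, -0.1298, 0.0267]
orientation: [-3.138, -0.003, -1.273]
wrist_force: [-8.6, -3.8, 15.2]
width: 0.0877
```

```bash
python3 - <<'E'
from h import *
s=env.read_state();print(s["t"],inrack(s["tcp_pos"]),vecrack(s["wrist_force"]),vecrack(s["ft_torque"]))
E
```

```text
32.725 [38.31070722 37.90942728 26.65825493] [-9.31081942 -1.18209068 15.20461654] [0.21669647 1.61574522 0.019559  ]
```

Emit:
servo_tool(travel=[[0,-2,0.4],[0,-4,0.8],[0,-5,1],[0,-5,1],[0,-5,1]], turn=[0,0,0,0,0])

```text
t: 33.35
tcp_pos: [0.5788, -0.1294, 0.0266]
orientation: [3.138, -0.002, -1.273]
wrist_force: [-13.8, -6.4, 18.7]
width: 0.0877
```

```bash
python3 - <<'E'
from h import *
s=env.read_state();print(s["t"],inrack(s["tcp_pos"]),vecrack(s["wrist_force"]),vecrack(s["ft_torque"]),s["orientation"])
W=cam("wrist");save(W["img"],"w19.png",(120,100,500,250),2.1)
s=env.read_state();print(s["t"],vecrack(s["wrist_force"]))
E
```

```text
33.35 [38.83881235 38.18604477 26.63081967] [-15.10633636  -2.11856989  18.72028063] [-0.27327897  2.56039472 -0.35291898] [ 3.13794007e+00 -2.33986166e-03 -1.27253966e+00]
33.4 [-14.27321797  -1.38153742  18.66134921]
```

View pics/w19.png

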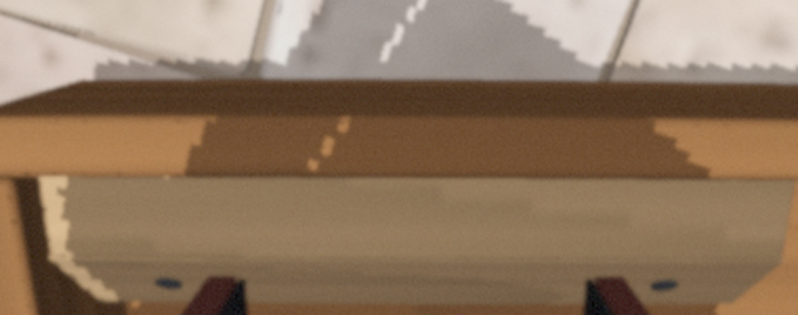

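```bash
python3 - <<'E'
from h import *
W=cam("wrist")
pts=[(58,128,68),(81,128,68),(58,128,58),(36,128,36),(58,-52,58),(36,-52,36)]
uv=proj(W,w(RK,np.array(pts)/1e3))
for p,u in zip(pts,uv): print(p,((u-[120,100])*2.1).round(0))
im=W["img"];save(im,"w20.png",(120,150,240,260),6)
S=cam("scene");save(S["img"],"s20.png",(210,80,430,370),2)
s=env.read_state();print(s["t"],vecrack(s["wrist_force"]))
E
```

```text
(58, 128, 68) [ 30. 275.]
(81, 128, 68) [ 13. 179.]
(58, 128, 58) [ 51. 258.]
(36, 128, 36) [101. 300.]
(58, -52, 58) [783. 260.]
(36, -52, 36) [732. 302.]
33.5 [-15.96903486  -1.62694752  18.87135636]
```

View pics/w20.png

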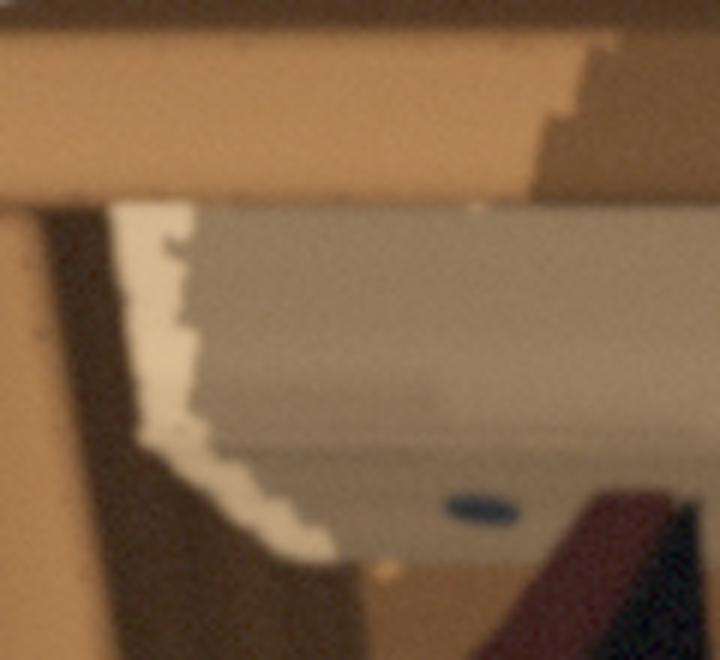

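View pics/s20.png

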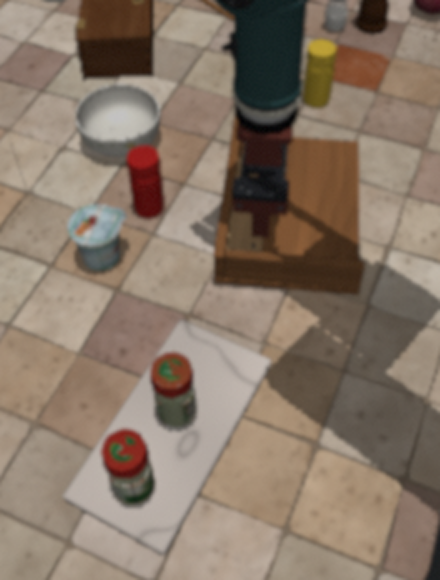

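```bash
python3 - <<'E'
from cell import env
print(env.close_job())
E
```

```text
the job is handed in; nothing more can be done
None
```

I moved the jar, brought the strip home, and handed the job in at 33.5 s (limit 72 s) while still holding the push. The hand-in gives no verdict, so the results below are from my own checks.

- **Jar:** I lifted it out of the rack and set it down on the end of the marble slab at about 5 N contact, then let go. The last scene picture shows it upright and wholly on the slab. The other jar, tub and red and yellow look-alikes appear not to have moved.
- **Strip:** I pushed it square to the rail with both open fingertips, then slid it along to the cheek, where the contact force rose to about 7 N. The last wrist picture puts its end and edges within about 1 mm of the computed home position. That comparison relies on camera calibration good to about 2 mm.
- **Final push:** Both fingertips press on the bevel with about 16 N towards the rail and 19 N down, about 25 N in total. The reading was steady over the last few looks.

Two measurements disagreed along the way:
- **Finger length:** In the wrist picture and on contact, the fingertips seemed to end about 19 mm short of the stated TCP. My first pushes therefore met the bevel instead of the upright front. I set the contact height for the final push from the contact I measured.
- **Rack position:** The fixed cameras and the wrist camera differed by about 4 mm on where the rack sits, so I relied on the wrist picture and on contact forces.

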